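# Stand a tipped sample tube up and hold it on the vortex mixer

### The arm

A 7-joint arm with a two-finger parallel gripper is mounted at the origin on the work surface. World frame = base frame: x ahead of the robot, y to its left, z up, the work surface at z = 0. Lengths are in mm, angles in rad, forces in N, time in s.
With the tool pointing down it reaches from about 400 to 875 mm from the base axis. Payload 4.4 kg.
Tool frame: the origin (TCP) lies midway between the tips of the shut fingers; the grasp point (between the pads) lies ctrl.grip_depth behind it (ctrl.grip_depth is the distance from the TCP to the grasp point, in mm); z points along the fingers, y is the line along which they close (so a half turn about z gives the same grasp; the last joint's range is limited). The gripper opens to 85 mm and grips with 20 to 120 N. Pads are 22 mm wide; open, the fingers measure 114 mm over their backs; the gripper's body (76 mm by 85 mm) begins 54 mm behind the grasp point. The pads swing forward as they close: fully open they stand 13 mm farther back than shut.
Start: joints at [-1.378, 0.628, 0.038, 1.517, -0.027, 0.996, -0.02], TCP at [166.323, 628.374, 231.313] pointing down, gripper open.
Joint ranges: [-3.06, 3.06], [-0.37, 2.12], [-1.25, 1.32], [0.18, 2.47], [-1.1, 4.24], [0.23, 1.98], [-2.94, 2.94]. Speed limits (rad/s): [2.57, 2.57, 3.14, 3.14, 3.14, 3.14, 3.14].

### API

Orientations are given as [roll, pitch, yaw] about the fixed x, y, z axes, in that order (R = Rz(yaw) Ry(pitch) Rx(roll)).
In Python, from cell import ctrl gives the robot as it stands.
- The arm moves only by the tool carry_out, never from a script. Its argument "deltas" is one flat list of numbers, 7 for each row, row after row: the turn, a rotation vector about the tool's x, y, z in degrees, then the shift along the tool's x, y, z in m, then the closure, from -1 (fully open) to 1 (shut). In form: [wx, wy, wz, dx, dy, dz, claw, wx, wy, wz, dx, dy, dz, claw, ...]. A call has 1 to 12 rows; each row shifts and turns the commanded pose from where the row before left it, along the tool's axes as they then stand; what a row does not reach is not made up. A row lasts 1/8 s, in which the tool goes at most 62.5 mm and 10.7 degrees, less where a joint would pass 70% of its speed; a pose out of reach is approached as far as the arm can. A call with a gripper value outside its range is refused whole. The fingers move at their own pace and stop on an object; the grip force is fixed at half the most. Time passes only in rows, so rows that do not move let the fingers close. It gives the time, the measured TCP pose, the force, the opening and the grip force at its end, in the units of the state.
- ctrl.read_state(): the state, without advancing time (a new reading comes with each control period).
- ctrl.get_image(name): name is "scene" or "top"; returns the picture (400x640x3 uint8, red, green, blue); there is no depth.
- ctrl.calibration(name): a dict with "mtx" (3x3 intrinsics, pixels), "distortion" ([k1, k2, p1, p2, k3] as OpenCV has them; the pictures are not rectified), "R" (3x3) and "t" (3): a world point X has camera coordinates R X + t. Camera axes: x right, y down, z forward; pixel columns grow to the right and rows downward; lengths in mm; the calibration is good to about 2 mm. A picture is of the moment at which its call begins. calibration takes no time and is no camera call.
- ctrl.finish_job(): hands the job in; it is judged then, once.
The state is a dict: "clock": time; "qpos": joint angles; "qd": joint speeds; "tau": joint torques, N m; "eef_pos": TCP position; "tool_rot": TCP orientation; "force": force on the tool from outside, world axes, zero at the start; "torque": the same for the moment, N m; "width": finger opening in mm; "gripper_force": force on a finger pad.
Only numpy, scipy, OpenCV 4.12 (cv2) and the standard library are available. Lean on these libraries where they do the work, as an engineer would, in place of code of your own. Each camera call takes 0.05 s, during which the arm holds its last target. There are 200 camera calls.

### The job

One sample tube has tipped over among its neighbours in the blue tray. Stand it upright, carry it to the vortex mixer and, keeping hold of it cap up, press its foot straight down into the rubber cup so that the cup sinks about 5 mm, short of its bottom stop at 8 mm: that runs the mixer. Hold it there for three seconds and finish still holding it pressed down; leave the other tubes standing where they are and do not press the cup with the gripper itself.

Things in the scene. Friction and masses are not known exactly. Their poses are not given: they have to be found in the camera images.
- fallen_tube: The only tube lying down: closed, rigid, 93 mm long, 30 to 65 g; white body 28 mm diameter with paper label, black ribbed cap 32 mm diameter. Origin: centre of its flat foot; z runs along the tube, cap from z = 79 to 93 mm. Lies in the wide lane, axis about 15 mm above the tray's floor, cap end 1.5 degrees higher and turned to the tray's -x side (within 35 degrees of straight across the lane).
- tube_a: An identical sample tube standing upright in the tray, cap up (in the wide lane, at the end towards the tray's -y); not part of the job. Origin: centre of its foot, z up through the cap. Loose, easily knocked over.
- tube_b: An identical sample tube standing upright in the tray, cap up (in the wide lane, at the end towards the tray's +y); not part of the job. Origin: centre of its foot, z up through the cap. Loose, easily knocked over.
- tube_c: An identical sample tube standing upright in the tray, cap up (in the narrow lane, towards the tray's -y end); not part of the job. Origin: centre of its foot, z up through the cap. Loose, easily knocked over.
- tube_d: An identical sample tube standing upright in the tray, cap up (in the narrow lane, towards the tray's +y end); not part of the job. Origin: centre of its foot, z up through the cap. Loose, easily knocked over.
- tray: Shallow blue plastic tray, 230 (x) by 360 (y) mm, fixed. Origin: centre of its underside, on the table. Floor 3 mm thick, rim 22 mm above the table, walls 4 mm. A low partition along y (4 mm thick, at x = +43 mm, top 15 mm above the table) leaves a wide lane, 150 mm, on the -x side and a narrow one, 64 mm, on the +x side.
- mixer: Touch-start vortex mixer, fixed: white and grey housing 160 (x) by 122 (y) mm, 86 mm high, a grey rubber boot on top up to 114 mm, above it a black rubber cup on a steel shaft. Sloping panel with dial and switch on its -x side. Origin: centre of its underside, on the table; the cup's axis is the mixer's z axis.
- cup_seat (a point): Centre of the flat floor inside the mixer's rubber cup, on which the tube's foot stands; moves down with the cup. With the cup up it is 140 mm above the table. The cup's rim is 14 mm above it, 51 mm outside diameter; the bore is about 37 mm wide at the floor and 41 mm at the rim.
- cup (a joint): How far the spring-loaded cup is pressed straight down, in m: 0 is up (the start), 0.008 is its bottom stop. Spring: about 1.3 N starts it moving, then 0.9 N per mm (about 6 N at 5 mm, 8.5 N at the stop). The weight of a tube alone does not sink it, and it springs back when let go.
Things that resemble listed ones, but are neither listed nor needed, are in the scene too. Leave any orange look-alike of the tube_c alone. What is shaped like the tube_b but yellow is not meant.

How it is judged:
By the outcome, as a careful person would: the job done as asked, in the order asked, and still so for the second after the job is handed in, while the arm keeps its last pose, push and grip.
It also fails if it takes over 48 s, if anything falls off the work surface, if the arm or the gripper's body presses on something with over 40 N, if the wrist force passes 120 N, or if a joint passes its speed limit or range.

## Working session

There is one attempt and no reset: what is moved stays moved. The work goes in short steps, Python scripts to look and compute and a tool call to move; the robot and the scene stay as the last step left them, time stands still between calls to the robot, and variables do not carry over. Pictures are saved under pics/ and viewed, at most 10 in all, crops included, and the job is handed in when it is done.

Besides the shell and the picture viewer there is one more tool, called after "Call:" as name(argument=value, ...) on one line, values as JSON. carry_out: Moves the arm, as the interface text tells. Its arguments: {"type":"object","properties":{"deltas":{"type":"array"}},"required":["deltas"]}

```bash
mkdir -p pics; ls; python3 - <<'E'
from cell import ctrl
import cv2
for n in("scene","top"):
    im=ctrl.get_image(n); cv2.imwrite(f"pics/{n}0.png",im[:,:,::-1]); c=ctrl.calibration(n)
    print(n,c)
print(ctrl.grip_depth); print(ctrl.read_state())
E
```

```text
pics
scene {'mtx': array([[429.21764244,   0.        , 320.27027882],
       [  0.        , 429.21764244, 198.06609308],
       [  0.        ,   0.        ,   1.        ]]), 'distortion': array([-0.00348721,  0.        ,  0.        ,  0.        ,  0.        ]), 'R': array([[-0.37859557,  0.92548094, -0.01226464],
       [ 0.62645083,  0.24646883, -0.73946769],
       [-0.68134041, -0.28764239, -0.67308031]]), 't': array([ 200.97287305, -339.4675673 , 1936.41624503])}
top {'mtx': array([[506.40602436,   0.        , 322.56134979],
       [  0.        , 506.40602436, 201.6635297 ],
       [  0.        ,   0.        ,   1.        ]]), 'distortion': array([-0.12544495,  0.        ,  0.        ,  0.        ,  0.        ]), 'R': array([[ 0.01910218, -0.99981439,  0.00250746],
       [-0.97958736, -0.01921756, -0.20009821],
       [ 0.20010926,  0.00136604, -0.97977264]]), 't': array([  34.03889538,  649.17476861, 1356.16403549])}
18.700000000000003
{'clock': 0.1, 'qpos': array([-1.37781736,  0.62926651,  0.03843872,  1.51824944, -0.02696759,
        0.9963266 , -0.02001591]), 'qd': array([ 5.19471712e-05, -4.84470090e-04, -2.39895257e-03, -1.39975903e-03,
        7.70674488e-04,  1.33041049e-04,  1.46571701e-03]), 'tau': array([ 4.03313607e-03, -5.64540982e+01,  1.23127129e+00, -1.93976766e+01,
        1.14195416e-02,  5.43685906e-03,  1.65970124e-05]), 'eef_pos': array([166.16779538, 627.82145874, 230.47855357]), 'tool_rot': array([-3.13986108e+00,  4.16636098e-05,  2.88282076e+00]), 'force': array([-0.41127621, -1.17536592, -0.93911043]), 'torque': array([0.02798783, 0.00159568, 0.0086    ]), 'gripper_force': 0.0, 'width': 85.40811721950016}
```

View pics/scene0.png

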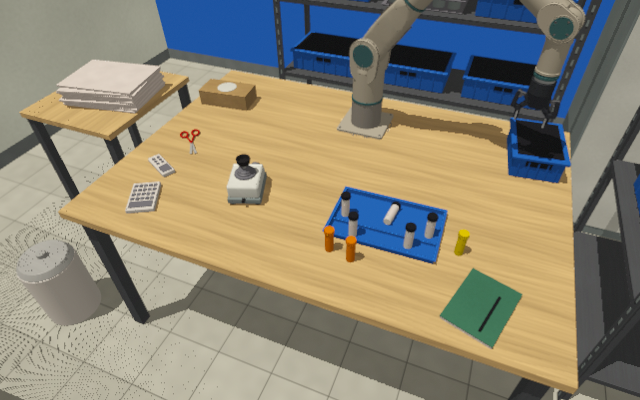

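View pics/top0.png

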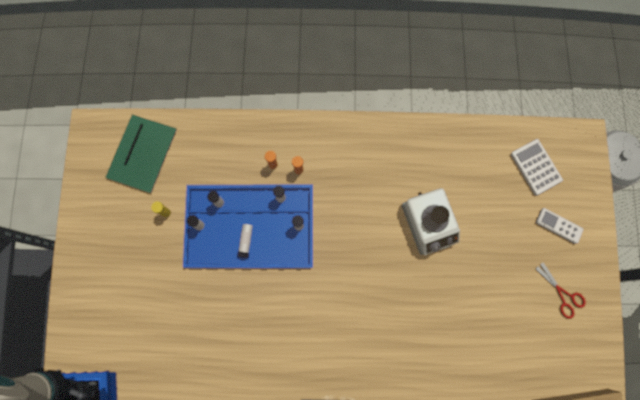

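The scene view shows the lying white tube at (391,214) and the mixer cup at (243,160). In the top view they are at (246,240) and (437,215).

Things that could be taken for the fallen tube:
- Standing tubes a–d, top view: (195,222), (298,222), (215,199), (279,194).
- Orange look-alikes, top view: (271,159), (297,163).
- Yellow look-alike, top view: (160,209).

Only (246,240) is lying down, so that is my choice. I'll check it in close crops.

```bash
python3 - <<'E'
import cv2,numpy as np
s=cv2.imread("pics/scene0.png");t=cv2.imread("pics/top0.png")
def crop(im,x,y,w,h,k): return cv2.resize(im[y:y+h,x:x+w],None,fx=k,fy=k,interpolation=cv2.INTER_CUBIC)
# each tile 400x300: top tray (178,178,140,105)? scale ~
a=crop(t,180,180,140,100,5); b=crop(s,320,180,140,90,5)
cv2.imwrite("pics/c_top.png",a)
m1=crop(t,390,180,80,80,5);m2=crop(s,215,145,80,80,5)
tu=np.hstack([crop(t,230,215,40,50,10)[:400],crop(s,370,195,40,40,10)])
cv2.imwrite("pics/c_mix.png",np.hstack([m1,m2]));cv2.imwrite("pics/c_tube.png",tu)
E
```

```text
(no output)
```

View pics/c_top.png

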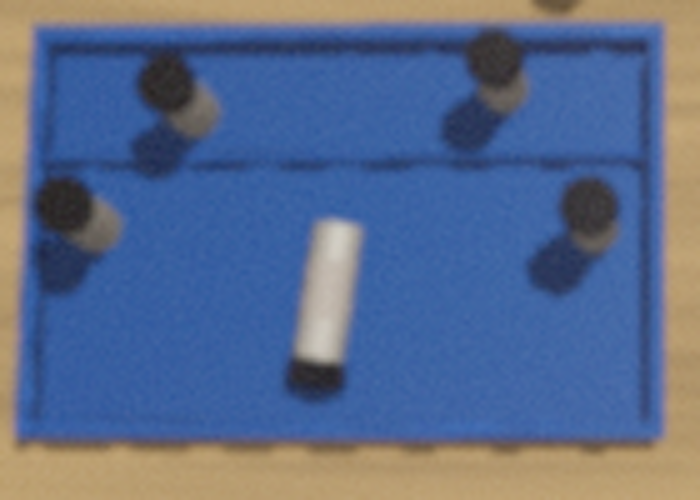

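View pics/c_mix.png

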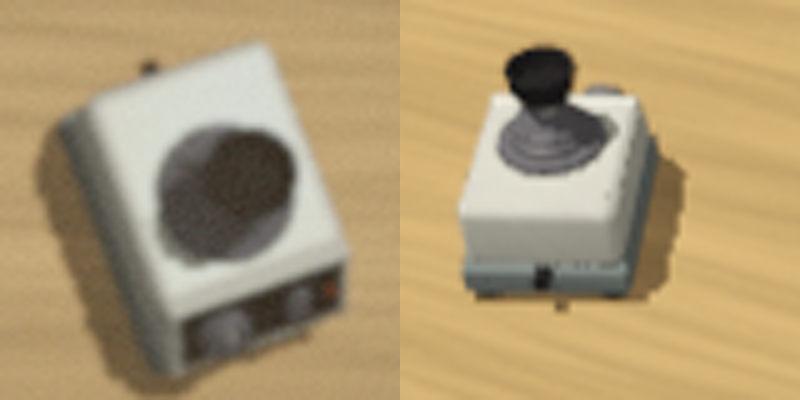

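View pics/c_tube.png

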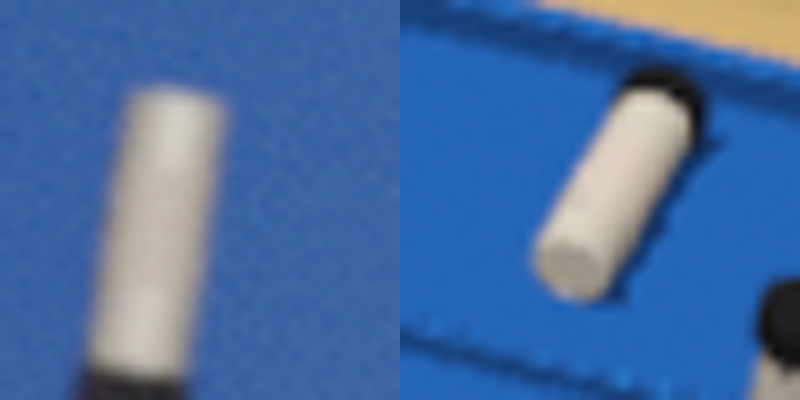

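The crops confirm the choice: a white lying body with its foot at about (247,224) in the top view, and its black cap towards −x. The cup rim is at about (439,214) in the top view and (242.6,158) in the scene view. Next I'll fit positions from both views.

```bash
cat >h.py <<'E'
import cv2,numpy as np
from cell import ctrl
cal={n:ctrl.calibration(n) for n in("scene","top")}
def proj(n,P):
    c=cal[n]; return cv2.projectPoints(np.float64(P).reshape(-1,1,3),cv2.Rodrigues(c["R"])[0],c["t"],c["mtx"],c["distortion"])[0][:,0]
def tri(uv):
    A=[]
    for n,p in uv.items():
        c=cal[n]; q=cv2.undistortPoints(np.float64([[p]]),c["mtx"],c["distortion"])[0,0]
        M=np.c_[c["R"],c["t"]]; A+=[q[0]*M[2]-M[0],q[1]*M[2]-M[1]]
    X=np.linalg.svd(np.array(A))[2][-1]; return X[:3]/X[3]
E
python3 - <<'E'
from h import *
from scipy.optimize import least_squares
im={n:cv2.imread(f"pics/{n}0.png").astype(float) for n in cal}
roi={"top":(230,218,30,45),"scene":(378,198,26,30)}
def feat(w,xs,ys):
    w=w/w.sum();cx=(w*xs).sum();cy=(w*ys).sum();dx=xs-cx;dy=ys-cy
    return np.array([cx,cy,.5*np.arctan2(2*(w*dx*dy).sum(),(w*(dx*dx-dy*dy)).sum())])
obs={}
for n,(x,y,w,h) in roi.items():
    r=im[n][y:y+h,x:x+w,2]; r=np.clip((r-75)/80,0,1)   # red channel: white bright, blue/black dark
    k,lab,st,_=cv2.connectedComponentsWithStats((r>.05).astype(np.uint8)); r[lab!=1+st[1:,4].argmax()]=0
    ys,xs=np.mgrid[y:y+h,x:x+w]; obs[n]=feat(r,xs,ys); print(n,obs[n],r.sum())
a=np.linspace(0,2*np.pi,40)
def hull(n,p):
    X,Y,Z,yaw=p; ax=np.array([np.cos(yaw)*np.cos(.026),np.sin(yaw)*np.cos(.026),np.sin(.026)])
    u=np.cross(ax,[0,0,1]);u/=np.linalg.norm(u);v=np.cross(u,ax)
    P=np.concatenate([np.array([X,Y,Z])+s*ax+14*(np.cos(a)[:,None]*u+np.sin(a)[:,None]*v) for s in(0,79)])
    return cv2.convexHull(proj(n,P).astype(np.float32))
def f(p):
    e=[]
    for n in obs:
        m=cv2.moments(hull(n,p)); cx,cy=m["m10"]/m["m00"],m["m01"]/m["m00"]
        an=.5*np.arctan2(2*m["mu11"],m["mu20"]-m["mu02"]); d=an-obs[n][2]; d=(d+np.pi/2)%np.pi-np.pi/2
        e+=[cx-obs[n][0],cy-obs[n][1],d*15]
    return np.array(e)
g=tri({"top":obs["top"][:2],"scene":obs["scene"][:2]});print("centroid tri",g)
s=least_squares(f,[g[0]+40,g[1],18,np.pi],diff_step=1e-4);print(s.x,s.fun,[cv2.contourArea(hull(n,s.x)) for n in obs])
yaw=s.x[3];print("cap end",s.x[:2]+93*np.array([np.cos(yaw),np.sin(yaw)]))
print("cup rim",tri({"top":(439.3,214.2),"scene":(242.6,158.2)}))
tubes={"b1":[(195.0-.0,0)]}
k=lambda u,v:(180+(u+.5)/5-.5,180+(v+.5)/5-.5)
# cap centres on plane z~96
for nm,p in{"a?":k(65,205),"b?":k(590,207),"c":k(167,82),"d":k(495,58)}.items():
    h=lambda q:proj("top",[q[0],q[1],96])[0]-p
    print(nm,least_squares(h,[600,100]).x)
for nm,p in{"tl":k(37,27),"tr":k(662,27),"bl":k(18,437),"br":k(660,437)}.items():
    print(nm,least_squares(lambda q:proj("top",[q[0],q[1],22])[0]-p,[600,100]).x)
for p in [(0,0,154)]:
    c=tri({"top":(439.3,214.2),"scene":(242.6,158.2)})
    for n in cal:
        q=proj(n,[[c[0]+25.5*np.cos(t),c[1]+25.5*np.sin(t),154] for t in a]);print(n,q.min(0),q.max(0))
E
```

```text
top [245.2638686  237.7215655   -1.41368158] 282.3375
scene [390.54902668 213.76971882  -1.05144201] 173.375
centroid tri [547.56276222 266.82280842  20.85158436]
[586.73918937 262.70065374  20.45403383   3.03992879] [-0.26299531  0.06376852 -0.05069697 -0.32115894  0.00748364  0.03815273] [278.80172797048, 175.9988639880903]
cap end [494.21937827 272.13911512]
cup rim [ 602.78357317 -261.84901402  152.60530497]
a? [582.09507922 402.47283707]
b? [587.05722745 113.55681669]
c [652.22619816 350.00850086]
d [669.26908793 168.42706292]
tl [699.47432044 446.14224249]
tr [706.26206692  78.38928448]
bl [459.34567509 440.40927722]
br [468.21643127  74.03692365]
scene [235.11327444 153.50778652] [249.81731107 162.32875371]
top [429.78126299 204.66230451] [448.85675792 223.69164629]
```

Call:
carry_out(deltas=[0,0,0,-0.0377,-0.0211,0,-1,0,0,0,-0.0377,-0.0211,0,-1,0,0,0,-0.0377,-0.0211,0,-1,0,0,0,-0.0377,-0.0211,0,-1,0,0,0,-0.0377,-0.0211,0,-1,0,0,0,-0.0377,-0.0211,0,-1,0,0,0,-0.0377,-0.0211,0,-1,0,0,0,-0.0377,-0.0211,0,-1,0,0,0,-0.0377,-0.0211,0,-1,0,0,0,-0.0377,-0.0211,0,-1,0,0,0,-0.0377,-0.0211,0,-1,0,0,0,-0.0377,-0.0211,0,-1])

```text
clock: 1.6
eef_pos: [539.5, 266.7, 230.9]
tool_rot: [-3.141, -0.001, 2.883]
force: [0.3, 1.1, -0.4]
width: 85.2
gripper_force: 0.0
```

```bash
python3 -c "
from cell import ctrl
s=ctrl.read_state();print(s['qpos'].round(4),s['clock'],s['eef_pos'],s['tool_rot'],s['force'],s['width'])"
```

```text
[-0.5361  0.5586  0.0482  1.6586 -0.0321  0.926   0.8361] 1.6 [539.49059634 266.6730758  230.92021521] [-3.14116641e+00 -6.72497450e-04  2.88283489e+00] [ 0.32971928  1.10791616 -0.38240504] 85.21628096936517
```

```bash
cat >fk.py <<'E'
import numpy as np
from scipy.spatial.transform import Rotation as R
from scipy.optimize import least_squares
lim=np.array([[-3.06,3.06],[-.37,2.12],[-1.25,1.32],[.18,2.47],[-1.1,4.24],[.23,1.98],[-2.94,2.94]])
def fk(q,p):   # p: H,L1,L2,D,yaw0
    H,L1,L2,D,c=p; z=lambda a:R.from_euler('z',-a); y=lambda a:R.from_euler('y',a)
    r=z(q[0]+c); P=np.array([0,0,H]); r=r*y(q[1])*z(q[2]); P=P+r.apply([0,0,L1])
    r=r*y(q[3])*z(q[4]); P=P+r.apply([0,0,L2]); r=r*y(q[5])*z(q[6]); P=P+r.apply([0,0,D])
    return P,r*R.from_euler('z',np.pi/2)   # tool x offset guess
obs=[([-1.37781736,.62926651,.03843872,1.51824944,-.02696759,.9963266,-.02001591],[166.168,627.82,230.48],[-3.13986,0,2.88282]),
([-.5361,.5586,.0482,1.6586,-.0321,.926,.8361],[539.49,266.67,230.92],[-3.14117,-.00067,2.88283])]
def ik(P,Rt,p,q0):
    f=lambda q:np.r_[(fk(q,p)[0]-P)/10,(Rt.inv()*fk(q,p)[1]).as_rotvec()*20,.02*(np.array(q)-q0)]
    s=least_squares(f,np.clip(q0,lim[:,0]+.05,lim[:,1]-.05),bounds=(lim[:,0],lim[:,1])); return s.x,np.abs(s.fun[:6]).max()
E
python3 - <<'E'
from fk import *
g=lambda p:np.concatenate([np.r_[fk(q,p)[0]-P,100*(R.from_euler('xyz',e).inv()*fk(q,p)[1]).as_rotvec()] for q,P,e in obs]+[[(p[0]-340)*.01]])
s=least_squares(g,[340,500,400,340,0.02]);p=s.x;print(p,s.fun.round(2));np.save("p.npy",p)
for sy in(-60,-80,-100):
  for sg in(1,-1):  # +1: tool x up ; -1: tool x down
    z=np.array([np.cos(np.radians(sy)),np.sin(np.radians(sy)),0]);x=np.array([0,0,sg*1.]);Rt=R.from_matrix(np.c_[x,np.cross(z,x),z])
    best=[ik(np.array([603,-262,190])+18.7*z,Rt,p,[.0,.9,0,1.8,a,1.3,b]) for a in(1.6,3) for b in(-2.5,0,2.5)]
    for b in best:
      if b[1]<.1:print(sy,sg,b[0].round(2))
E
```

```text
[3.36952912e+02 5.46056720e+02 3.91967406e+02 3.33807932e+02
 4.30188709e-02] [ 0.21 -0.18  0.57 -0.    0.    4.3  -0.64  1.58 -0.57  0.    0.    4.31
 -0.03]
-60 1 [-0.32  1.15  0.35  2.14  2.01  1.33  1.33]
-60 1 [-0.03  1.11 -0.05  2.14  2.08  1.67  1.5 ]
-60 1 [-0.27  1.14  0.28  2.14  2.02  1.39  1.35]
-60 1 [ 0.1   1.13 -0.23  2.14  2.13  1.81  1.58]
-60 -1 [-0.25  1.13  0.25  2.14  2.02  1.42 -1.77]
-60 -1 [ 0.07  1.12 -0.18  2.14  2.11  1.77 -1.59]
-60 -1 [-0.19  1.12  0.16  2.14  2.04  1.49 -1.74]
-60 -1 [ 0.25  1.18 -0.44  2.14  2.21  1.98 -1.44]
-80 1 [-0.19  1.12  0.09  1.87  1.62  1.48  1.72]
-80 1 [-0.16  1.12  0.04  1.87  1.64  1.52  1.72]
-80 1 [-0.07  1.12 -0.09  1.87  1.69  1.63  1.73]
-80 1 [ 0.01  1.13 -0.21  1.87  1.74  1.74  1.75]
-80 -1 [-0.19  1.12  0.08  1.87  1.63  1.49 -1.42]
-80 -1 [-0.15  1.12  0.02  1.87  1.65  1.54 -1.42]
-80 -1 [-0.06  1.12 -0.11  1.87  1.7   1.65 -1.41]
-80 -1 [ 0.05  1.14 -0.27  1.87  1.76  1.78 -1.39]
-100 1 [-0.07  1.17 -0.09  1.56  1.39  1.73  1.96]
-100 1 [-0.16  1.17  0.07  1.56  1.3   1.62  1.98]
-100 1 [ 0.08  1.2  -0.33  1.56  1.52  1.92  1.93]
-100 1 [ 0.04  1.19 -0.27  1.56  1.49  1.88  1.94]
-100 -1 [-0.08  1.17 -0.06  1.56  1.37  1.71 -1.18]
-100 -1 [-0.2   1.18  0.14  1.56  1.27  1.57 -1.14]
-100 -1 [ 0.07  1.2  -0.32  1.56  1.51  1.91 -1.21]
-100 -1 [ 0.03  1.19 -0.25  1.56  1.48  1.86 -1.2 ]
```

Call:
carry_out(deltas=[0,0,-9.0,0,0,0,-1,0,0,0,0,0.0008,0.034,-1,0,0,0,0,0,0.034,-1,0,0,0,0,0,0.034,-1,0,0,0,0,0,0.034,-1,0,0,0,0,0,0.034,-1,0,0,0,0,0,0.034,-1,0,0,0,0,0,0.015,-1,0,0,0,0,0,0,-1,0,0,0,0,0,0,-1])

```text
clock: 2.85
eef_pos: [539.8, 269.0, 13.4]
tool_rot: [3.14, 0.002, 3.04]
force: [0.2, -0.3, 0.5]
width: 85.7
gripper_force: 0.0
```

```bash
python3 - <<'E'
from h import *
s=ctrl.read_state();print(s['qpos'].round(3),s['clock'],s['eef_pos'],s['tool_rot'],s['force'])
t=ctrl.get_image("top");s=ctrl.get_image("scene")
c=lambda im,x,y:cv2.resize(im[y:y+80,x:x+80],None,fx=5,fy=5,interpolation=cv2.INTER_CUBIC)
cv2.imwrite("pics/g1.png",np.hstack([c(t,205,200),c(s,350,160)])[:,:,::-1])
E
```

```text
[-5.080e-01  8.590e-01 -1.000e-03  1.797e+00  2.000e-03  4.840e-01
  9.580e-01] 2.85 [539.82007294 269.04565545  13.44661689] [3.14046698e+00 1.67955461e-03 3.03980265e+00] [ 0.22260011 -0.31364341  0.45880367]
```

View pics/g1.png

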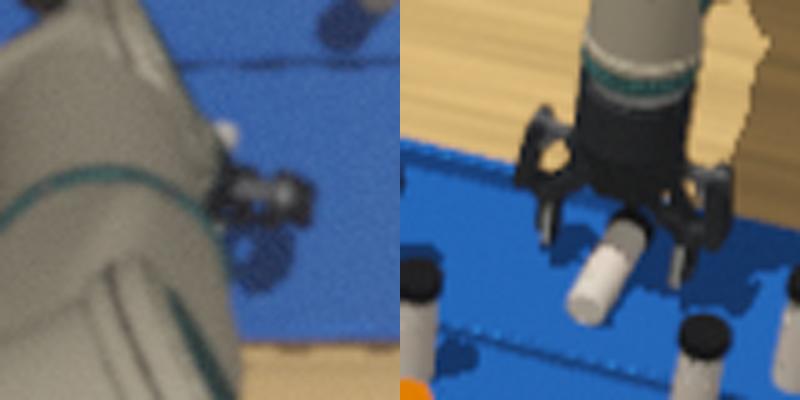

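The fingers straddle the lying tube: tips at tile (545,240) and (680,285), tube between them, neighbours clear. I'll lower a little more and close.

Call:
carry_out(deltas=[0,0,0,0,-0.001,0.004,-1,0,0,0,0,0,0.004,-1,0,0,0,0,0,0,1,0,0,0,0,0,0,1,0,0,0,0,0,0,1,0,0,0,0,0,0,1,0,0,0,0,0,0,1,0,0,0,0,0,0,1,0,0,0,0,0,0,1,0,0,0,0,0,0,1])

```text
clock: 4.2
eef_pos: [539.0, 267.8, 4.5]
tool_rot: [3.141, 0.0, 3.04]
force: [-1.5, 0.6, 3.7]
width: 25.7
gripper_force: 58.9
```

Call:
carry_out(deltas=[0,0,0,0,0,-0.005,1,0,0,0,0,0,-0.015,1,0,0,0,0,0,-0.03,1,0,0,0,0,0,-0.035,1,0,0,0,0,0,-0.035,1,0,0,0,0,0,-0.035,1,0,0,0,0,0,-0.035,1,0,0,0,0,0,-0.035,1,0,0,0,0,0,-0.01,1,0,0,0,0,0,0,1])

```text
clock: 5.45
eef_pos: [538.8, 267.6, 239.8]
tool_rot: [3.141, 0.001, 3.04]
force: [0.7, -0.7, -0.8]
width: 26.0
gripper_force: 59.0
```

```bash
python3 - <<'E'
from h import *
from fk import *
s=ctrl.read_state();q=s['qpos'];print(q.round(3),s['clock'],s['eef_pos'],s['tool_rot'],s['force'],s['width'])
im=ctrl.get_image("scene");cv2.imwrite("pics/l1.png",cv2.resize(im[80:220,330:490],None,fx=4,fy=4)[:,:,::-1])
p=np.load("p.npy");print(fk(q,p)[0],fk(q,p)[1].as_euler('xyz'))
# plan joint path to pre-press pose above cup
sy=np.radians(-80);z=np.array([np.cos(sy),np.sin(sy),0]);x=np.array([0,0,1.]);Rt=R.from_matrix(np.c_[x,np.cross(z,x),z])
qf,e=ik(np.array([603,-262,255])+18.7*z,Rt,p,[-.16,1.0,.04,1.87,1.64,1.52,1.72]);print(qf.round(3),e)
P0,R0=fk(q,p)
for i in range(1,25):
    t=i/24;P,r=fk(q+(qf-q)*t,p)
    d=np.r_[np.degrees((R0.inv()*r).as_rotvec()),R0.inv().apply(P-P0)/1000];P0,R0=P,r
    print(i,d[:3].round(2),d[3:].round(4),P.round(0),"tubeup",round(r.as_matrix()[2,0],2))
E
```

```text
[-0.511  0.547  0.005  1.65  -0.003  0.944  0.964] 5.45 [538.7591108  267.56489778 239.76656397] [3.14113241e+00 6.26017500e-04 3.03983583e+00] [ 0.70037192 -0.65041202 -0.82509623] 26.007524047016897
[538.24436471 269.69996322 239.66580927] [3.14113241e+00 6.26017500e-04 2.99681696e+00]
[-0.16   0.992  0.043  1.909  1.641  1.517  1.808] 1.7542878971710256e-06
1 [ 4.37  0.78 -3.41] [-0.003  -0.0324  0.0136] [537. 237. 226.] tubeup 0.02
2 [ 4.32  1.   -3.43] [-0.0011 -0.0317  0.014 ] [535. 205. 215.] tubeup 0.04
3 [ 4.25  1.21 -3.46] [ 0.0007 -0.0308  0.0143] [533. 172. 205.] tubeup 0.07
4 [ 4.17  1.4  -3.5 ] [ 0.0023 -0.0298  0.0146] [531. 140. 197.] tubeup 0.11
5 [ 4.08  1.58 -3.54] [ 0.0037 -0.0286  0.0149] [529. 108. 192.] tubeup 0.15
6 [ 3.98  1.74 -3.58] [ 0.005  -0.0273  0.0151] [527.  77. 188.] tubeup 0.21
7 [ 3.87  1.89 -3.63] [ 0.0061 -0.026   0.0153] [526.  46. 186.] tubeup 0.26
8 [ 3.76  2.01 -3.68] [ 0.007  -0.0246  0.0154] [525.  16. 185.] tubeup 0.32
9 [ 3.65  2.12 -3.73] [ 0.0077 -0.0232  0.0154] [525. -13. 186.] tubeup 0.38
10 [ 3.53  2.22 -3.78] [ 0.0082 -0.0217  0.0
[... 458 characters left out ...]
0.0078 -0.0138  0.0139] [ 542. -179.  218.] tubeup 0.8
17 [ 2.86  2.45 -4.05] [ 0.0073 -0.0127  0.0134] [ 548. -197.  224.] tubeup 0.84
18 [ 2.79  2.43 -4.06] [ 0.0066 -0.0118  0.0129] [ 554. -214.  230.] tubeup 0.88
19 [ 2.73  2.41 -4.07] [ 0.0059 -0.011   0.0123] [ 562. -229.  236.] tubeup 0.92
20 [ 2.68  2.38 -4.06] [ 0.0052 -0.0103  0.0116] [ 569. -242.  241.] tubeup 0.95
21 [ 2.65  2.35 -4.05] [ 0.0044 -0.0098  0.0109] [ 578. -254.  246.] tubeup 0.97
22 [ 2.62  2.31 -4.02] [ 0.0036 -0.0094  0.0101] [ 587. -264.  250.] tubeup 0.99
23 [ 2.6   2.27 -3.99] [ 0.0027 -0.0091  0.0093] [ 596. -273.  253.] tubeup 1.0
24 [ 2.58  2.23 -3.94] [ 0.0019 -0.0089  0.0084] [ 606. -280.  255.] tubeup 1.0
```

View pics/l1.png

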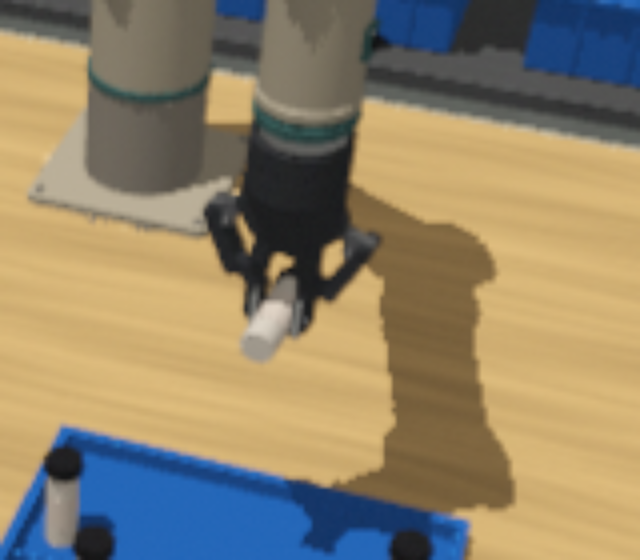

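The tube is firmly held between the pads, foot at crop (262,345), and nothing else has been disturbed. I'll follow the planned swing, first half now.

Call:
carry_out(deltas=[4.4,0.8,-3.4,-0.003,-0.0324,0.01,1,4.3,1.0,-3.4,-0.0011,-0.0317,0.011,1,4.25,1.2,-3.45,0.0007,-0.0308,0.012,1,4.2,1.4,-3.5,0.0023,-0.0298,0.013,1,4.1,1.6,-3.55,0.0037,-0.0286,0.0145,1,4.0,1.75,-3.6,0.005,-0.0273,0.015,1,3.9,1.9,-3.65,0.0061,-0.026,0.0153,1,3.75,2.0,-3.7,0.007,-0.0246,0.0154,1,3.65,2.1,-3.75,0.0077,-0.0232,0.0154,1,3.5,2.2,-3.8,0.0082,-0.0217,0.0154,1,3.4,2.3,-3.85,0.0085,-0.0202,0.0153,1,3.3,2.35,-3.9,0.0087,-0.0188,0.0152,1])

```text
clock: 7.0
eef_pos: [543.3, -94.5, 204.7]
tool_rot: [-2.436, -0.615, -2.692]
force: [-0.7, -0.4, -0.3]
width: 26.2
gripper_force: 58.9
```

```bash
cat >plan.py <<'E'
from h import *
from fk import *
import sys
n=int(sys.argv[1]);zt=float(sys.argv[2]);sy=np.radians(float(sys.argv[3]))
s=ctrl.read_state();q=s['qpos'];print(q.round(3),s['clock'],s['eef_pos'],s['tool_rot'],s['force'],s['width'])
z=np.array([np.cos(sy),np.sin(sy),0]);x=np.array([0,0,1.]);Rt=R.from_matrix(np.c_[x,np.cross(z,x),z])
P=s['eef_pos'];Rc=R.from_euler('xyz',s['tool_rot']);Pf=np.array([603,-262,zt])+18.7*z
w=(Rc.inv()*Rt).as_rotvec()
for i in range(1,n+1):
    a=Rc*R.from_rotvec(w*(i-1)/n); print(np.degrees(w/n).round(2),(a.inv().apply(Pf-P)/n/1000).round(4))
E
python3 plan.py 12 240 -80
```

```text
[-0.457  0.784  0.191  1.766  0.722  1.175  1.474] 7.0 [543.26369354 -94.460722   204.66627768] [-2.43592935 -0.61534813 -2.69169981] [-0.69055301 -0.43219074 -0.27026884] 26.154955979551545
[ 2.6   2.5  -3.89] [ 0.0033 -0.0132  0.0096]
[ 2.6   2.5  -3.89] [ 0.0038 -0.0125  0.0103]
[ 2.6   2.5  -3.89] [ 0.0041 -0.0117  0.011 ]
[ 2.6   2.5  -3.89] [ 0.0044 -0.0109  0.0117]
[ 2.6   2.5  -3.89] [ 0.0046 -0.0101  0.0124]
[ 2.6   2.5  -3.89] [ 0.0047 -0.0092  0.0131]
[ 2.6   2.5  -3.89] [ 0.0047 -0.0082  0.0137]
[ 2.6   2.5  -3.89] [ 0.0046 -0.0073  0.0142]
[ 2.6   2.5  -3.89] [ 0.0045 -0.0063  0.0147]
[ 2.6   2.5  -3.89] [ 0.0042 -0.0054  0.0152]
[ 2.6   2.5  -3.89] [ 0.0039 -0.0044  0.0156]
[ 2.6   2.5  -3.89] [ 0.0034 -0.0034  0.0159]
```

Call:
carry_out(deltas=[2.6,2.5,-3.89,0.0033,-0.0132,0.0096,1,2.6,2.5,-3.89,0.0038,-0.0125,0.0103,1,2.6,2.5,-3.89,0.0041,-0.0117,0.011,1,2.6,2.5,-3.89,0.0044,-0.0109,0.0117,1,2.6,2.5,-3.89,0.0046,-0.0101,0.0124,1,2.6,2.5,-3.89,0.0047,-0.0092,0.0131,1,2.6,2.5,-3.89,0.0047,-0.0082,0.0137,1,2.6,2.5,-3.89,0.0046,-0.0073,0.0142,1,2.6,2.5,-3.89,0.0045,-0.0063,0.0147,1,2.6,2.5,-3.89,0.0042,-0.0054,0.0152,1,2.6,2.5,-3.89,0.0039,-0.0044,0.0156,1,2.6,2.5,-3.89,0.0034,-0.0034,0.0159,1])

```text
clock: 8.5
eef_pos: [606.3, -280.1, 239.5]
tool_rot: [-2.835, -1.57, -1.702]
force: [-0.4, -0.4, -0.7]
width: 25.9
gripper_force: 58.9
```

Call:
carry_out(deltas=[0,0,0,0,0,0,1,0,0,0,0,0,0,1,0,0,0,0,0,0,1])

```text
clock: 8.88
eef_pos: [607.1, -279.0, 241.2]
tool_rot: [-1.8, -1.564, -2.738]
force: [0.1, 0.5, -0.7]
width: 26.3
gripper_force: 59.0
```

```bash
python3 plan.py 1 240 -80; python3 - <<'E'
from h import *
t=ctrl.get_image("top");s=ctrl.get_image("scene");cv2.imwrite("pics/t2f.png",t[:,:,::-1]);cv2.imwrite("pics/s2f.png",s[:,:,::-1])
c=lambda im,x,y:cv2.resize(im[y:y+80,x:x+60],None,fx=6.66,fy=6.66,interpolation=cv2.INTER_CUBIC)
cv2.imwrite("pics/m2.png",np.hstack([c(t,410,180),c(s,215,120)])[:,:,::-1])
for n in cal: print(n,[proj(n,[603,-262,z])[0].round(1) for z in(154,193,272,286)])
E
```

```text
[-0.423  1.097  0.396  1.931  1.454  1.233  1.741] 8.875 [ 607.10259309 -279.0300387   241.16847405] [-1.80049003 -1.56358342 -2.73841435] [ 0.08187621  0.46267928 -0.66539587] 26.27798340028112
[ 0.06  0.09 -0.4 ] [-0.0012  0.0011  0.0012]
scene [array([242.4, 157.9]), array([240.9, 148.8]), array([237.6, 129.2]), array([237. , 125.6])]
top [array([439.4, 214.1]), array([442.8, 211.4]), array([450.5, 205.4]), array([452. , 204.3])]
```

View pics/m2.png

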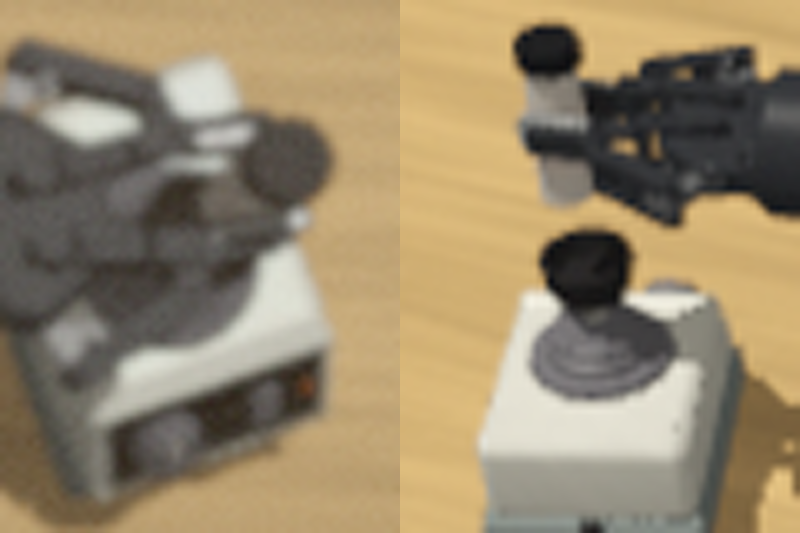

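The tube is upright above the cup. In the scene tile its cap is at (547,42), its foot at (566,190) and the cup rim at (588,255). I'll measure tilt and offset more finely from the body's edges.

```bash
python3 - <<'E'
from h import *
from scipy.optimize import least_squares
im={n:cv2.imread(f"pics/{n[0]}2f.png").astype(float) for n in cal}
# scene: left/right edge of (grey body or black cap) vs tan wood, from saturation r-b
d=im["scene"][...,2]-im["scene"][...,0]
for v in range(123,153):
    r=d[v,226:252]; m=r<np.median(d[100:150,215:225])*.5
    x=np.arange(226,252)[m]; print(v,x.min() if len(x) else None,x.max() if len(x) else None,np.abs(r).astype(int)[4:22])
# cap in top: dark circle blob on the right
c=tri({"top":(452.7,204.05),"scene":(215+147.5/6.66-.5,120+42.5/6.66-.5)});print("captop",c)
E
```

```text
123 None None [95 95 94 90 88 85 75 75 74 79 89 93 96 96 97 96 97 97]
124 234 240 [95 96 91 69 45  1  1  0  1  9 46 81 94 95 96 96 97 97]
125 233 240 [96 94 69  1  0  0  0  0  1  0  8 56 89 95 95 96 96 95]
126 232 241 [96 92 23  1  0  2  1  0  0  0  1 34 77 95 95 95 97 95]
127 232 241 [94 91 17  1  1  0  1  1  2  0  0 28 75 96 95 95 95 96]
128 232 241 [94 92 46  0  1  1  2  0  2  1  0 15 69 96 96 95 95 95]
129 233 251 [96 93 59  3  2  1  4  1  2  0  0 36 80 95 95 95 94 95]
130 233 251 [96 95 82 43  2  1  2  0  1  2  4 51 92 95 94 95 95 93]
131 234 251 [94 95 93 67 13  9  9  7  8 12 14 38 80 82 81 80 81 81]
132 234 251 [93 94 91 68 19 15 15 14 14 17 16 15  6  9 27 33 45 40]
133 234 251 [92 94 92 71 20 18 17 18 17 18 17 16  9  0  1  1  1  1]
134 234 251 [94 94 95 79 20 19 19 18 17 17 16 16 10  1  0  0  0  1]
135 234 251 [93 93 93 80 27 21 18 20 18 18 17 17 15  0  1  1  2  3]
136 234 251 [93 93 88 64 25 15 15 17 17 16 17 18 18  2  1  1  1  1]
137 233 251 [94 92 77 32  7  8  7  8 10  9 10 11 12  2  1  1  1  5]
138 233 251 [94 89 58  4  3  2  4  5  6  7  7  6  5  1  2  2  2  4]
139 233 25
[... 294 characters left out ...]
1 11 10  5  2  2  2  2  4  3  2  3]
144 236 251 [97 96 97 96 89 56 19 19 18 17 14 14 12  3  3  3  3  4]
145 236 251 [95 96 95 95 89 60 20 21 21 21 19 19 17  9  2  1  3  2]
146 236 251 [97 96 96 96 93 74 19 18 19 20 18 17 17 13  2  4  2  2]
147 236 251 [98 97 97 96 97 82 20 17 17 17 16 17 17 15  2  4  2  2]
148 236 251 [97 96 97 97 98 85 28 19 19 18 17 16 17 17 19  3  3  2]
149 236 251 [94 95 96 95 96 88 43 19 18 18 17 17 23 52 78 62 38  3]
150 237 251 [94 94 95 95 95 89 66 41 35 31 40 47 69 84 96 89 85 78]
151 250 251 [95 96 95 96 95 95 93 85 73 69 76 80 94 95 95 95 97 94]
152 None None [94 94 94 94 95 96 96 95 94 95 94 94 94 94 94 94 94 94]
captop [ 603.62387617 -263.63971536  285.09776137]
```

Measured offsets: the tube axis sits about 4 mm forward (−y) of the cup axis, with the foot forward by the known 1.5° tilt. I'll correct both, then descend part way.

Call:
carry_out(deltas=[0,-1.4,-0.4,0,0.001,-0.0035,1,0,0,0,0,0,0,1,0,0,0,-0.01,0,0.0003,1,0,0,0,-0.012,0,0.0003,1,0,0,0,-0.008,0,0.0002,1,0,0,0,0,0,0,1,0,0,0,0,0,0,1])

```text
clock: 9.85
eef_pos: [605.0, -276.8, 211.5]
tool_rot: [3.086, -1.547, -1.342]
force: [-0.2, 0.3, -0.6]
width: 26.3
gripper_force: 59.0
```

```bash
python3 - <<'E'
from h import *
from fk import R
st=ctrl.read_state();print(st['eef_pos'],st['force'],st['qpos'].round(2));print(R.from_euler('xyz',st['tool_rot']).as_matrix().round(3))
t=ctrl.get_image("top");s=ctrl.get_image("scene");cv2.imwrite("pics/s3f.png",s[:,:,::-1])
c=lambda im,x,y:cv2.resize(im[y:y+50,x:x+40],None,fx=10,fy=10,interpolation=cv2.INTER_CUBIC)
cv2.imwrite("pics/m3.png",np.hstack([c(t,425,190),c(s,222,126)])[:,:,::-1])
z=st['eef_pos'][2]-47
print(z,[(n,proj(n,[[603,-262,z],[603,-262,z+93]]).round(1)) for n in cal])
E
```

```text
[ 604.96482013 -276.75346987  211.54677284] [-0.19175147  0.31812863 -0.62838179] [-0.42  1.13  0.38  1.92  1.45  1.22  1.72]
[[ 0.005 -0.985  0.172]
 [-0.024 -0.172 -0.985]
 [ 1.     0.001 -0.024]]
164.54677284123818 [('scene', array([[242. , 155.5],
       [238.2, 132.9]])), ('top', array([[440.3, 213.4],
       [449. , 206.6]]))]
```

View pics/m3.png

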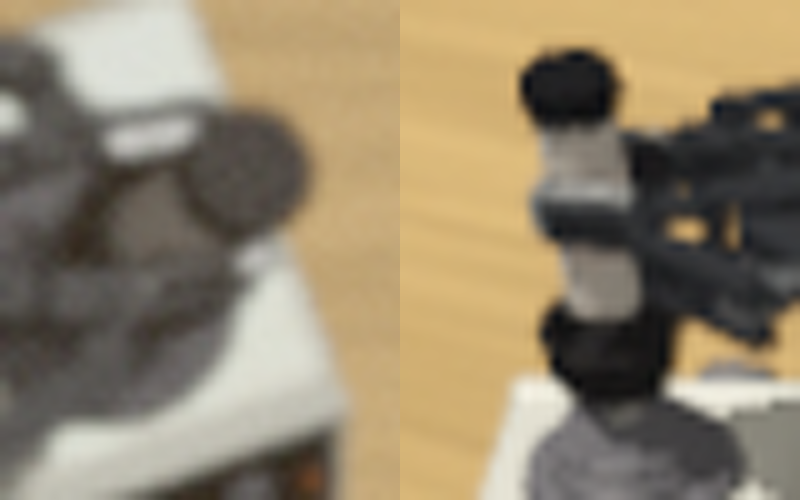

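The foot is centred over the bore: scene foot at x=602 against cup 608 in tile pixels, about 1 mm. The cap in the top view agrees with the cup axis within about 1 mm. I'll nudge 1 mm and go in.

Call:
carry_out(deltas=[0,0,0,0,0,-0.001,1,0,0,0,-0.005,0,0.0001,1,0,0,0,-0.005,0,0.0001,1,0,0,0,-0.005,0,0.0001,1,0,0,0,-0.003,0,0.0001,1,0,0,0,-0.002,0,0.0001,1,0,0,0,0,0,0,1,0,0,0,0,0,0,1])

```text
clock: 10.95
eef_pos: [604.9, -275.7, 191.6]
tool_rot: [3.1, -1.546, -1.356]
force: [-0.2, 0.5, -0.4]
width: 26.4
gripper_force: 59.0
```

Call:
carry_out(deltas=[0,0,0,-0.0015,0,0,1,0,0,0,-0.0015,0,0,1,0,0,0,0,0,0,1,0,0,0,0,0,0,1])

```text
clock: 11.45
eef_pos: [604.8, -275.6, 188.5]
tool_rot: [3.092, -1.546, -1.349]
force: [0.3, -0.3, -1.1]
width: 26.2
gripper_force: 59.0
```

Call:
carry_out(deltas=[0,0,0,-0.001,0,0,1,0,0,0,0,0,0,1,0,0,0,0,0,0,1])

```text
clock: 11.82
eef_pos: [604.8, -275.6, 187.5]
tool_rot: [3.09, -1.546, -1.347]
force: [0.3, 0.5, -0.8]
width: 26.4
gripper_force: 59.0
```

Call:
carry_out(deltas=[0,0,0,-0.001,0,0,1,0,0,0,0,0,0,1,0,0,0,0,0,0,1])

```text
clock: 12.2
eef_pos: [604.8, -275.6, 186.7]
tool_rot: [3.1, -1.547, -1.357]
force: [0.6, 0.4, 0.6]
width: 25.7
gripper_force: 59.0
```

Call:
carry_out(deltas=[0,0,0,-0.001,0,0,1,0,0,0,0,0,0,1,0,0,0,0,0,0,1])

```text
clock: 12.58
eef_pos: [604.8, -275.6, 185.7]
tool_rot: [3.098, -1.547, -1.354]
force: [-0.2, -0.7, 1.5]
width: 26.2
gripper_force: 59.0
```

Call:
carry_out(deltas=[0,0,0,-0.001,0,0,1,0,0,0,0,0,0,1,0,0,0,0,0,0,1])

```text
clock: 12.95
eef_pos: [604.8, -275.5, 184.7]
tool_rot: [3.101, -1.547, -1.357]
force: [0.6, 0.6, 3.5]
width: 26.6
gripper_force: 59.0
```

Call:
carry_out(deltas=[0,0,0,-0.001,0,0,1,0,0,0,0,0,0,1,0,0,0,0,0,0,1])

```text
clock: 13.32
eef_pos: [604.8, -275.5, 183.7]
tool_rot: [3.1, -1.547, -1.357]
force: [-0.1, -0.4, 3.3]
width: 26.0
gripper_force: 59.0
```

Call:
carry_out(deltas=[0,0,0,-0.001,0,0,1,0,0,0,-0.001,0,0,1,0,0,0,0,0,0,1,0,0,0,0,0,0,1])

```text
clock: 13.82
eef_pos: [604.8, -275.5, 181.9]
tool_rot: [3.1, -1.547, -1.356]
force: [0.6, -0.7, 5.1]
width: 26.0
gripper_force: 59.0
```

```bash
python3 - <<'E'
from h import *
F=[]
for i in range(16):
    im=ctrl.get_image("scene" if i<15 else "top");s=ctrl.read_state();F.append(np.r_[s['force'],s['eef_pos'],s['clock'],s['width']])
    if i==14: sc=im
F=np.array(F);print(F.mean(0),F.std(0)[:3]/4,F[-1,6])
c=lambda im,x,y:cv2.resize(im[y:y+60,x:x+40],None,fx=10,fy=10,interpolation=cv2.INTER_CUBIC)
cv2.imwrite("pics/end.png",np.hstack([c(sc,222,130),np.hstack([cv2.resize(im[175:281,175:325],(400,283)),]*1) if 0 else cv2.copyMakeBorder(cv2.resize(im[175:281,175:325],(400,283)),0,317,0,0,cv2.BORDER_CONSTANT)])[:,:,::-1])
E
```

```text
[ 3.71068896e-01  3.14207242e-01  5.31773773e+00  6.04792555e+02
 -2.75542554e+02  1.81943595e+02  1.42500000e+01  2.61299849e+01] [0.12283781 0.11167009 0.11885151] 14.625
```

View pics/end.png

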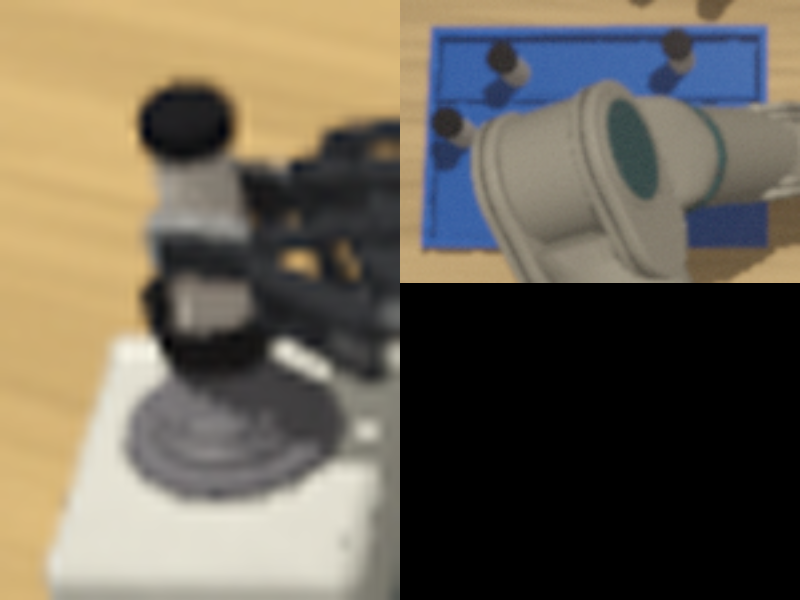

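The cup is sunk with the tube standing in it, cap up, at about 6 N net, so about 5 mm. I'll hold, then compare the tubes' image patches with the start.

Call:
carry_out(deltas=[0,0,0,0,0,0,1,0,0,0,0,0,0,1,0,0,0,0,0,0,1,0,0,0,0,0,0,1,0,0,0,0,0,0,1,0,0,0,0,0,0,1,0,0,0,0,0,0,1,0,0,0,0,0,0,1,0,0,0,0,0,0,1,0,0,0,0,0,0,1,0,0,0,0,0,0,1,0,0,0,0,0,0,1])

```text
clock: 16.12
eef_pos: [604.8, -275.5, 182.0]
tool_rot: [3.103, -1.547, -1.359]
force: [1.3, -0.2, 5.0]
width: 26.3
gripper_force: 59.0
```

Call:
carry_out(deltas=[0,0,0,0,0,0,1,0,0,0,0,0,0,1,0,0,0,0,0,0,1,0,0,0,0,0,0,1,0,0,0,0,0,0,1,0,0,0,0,0,0,1,0,0,0,0,0,0,1,0,0,0,0,0,0,1,0,0,0,0,0,0,1,0,0,0,0,0,0,1,0,0,0,0,0,0,1,0,0,0,0,0,0,1])

```text
clock: 17.62
eef_pos: [604.8, -275.6, 182.0]
tool_rot: [3.102, -1.547, -1.358]
force: [0.3, 0.4, 5.3]
width: 26.1
gripper_force: 59.0
```

```bash
python3 - <<'E'
from h import *
F=[]
for i in range(10):
    im=ctrl.get_image("scene");s=ctrl.read_state();F.append(s['force'])
print(np.mean(F,0),s['eef_pos'],s['clock'],s['width'])
o=cv2.cvtColor(cv2.imread("pics/scene0.png"),cv2.COLOR_BGR2GRAY);g=cv2.cvtColor(im,cv2.COLOR_RGB2GRAY)
for n,(x,y) in {"a":(582,402),"b":(587,113.5),"c":(652,350),"d":(669,168)}.items():
    u=proj("scene",[[x,y,96],[x,y,3]]).round().astype(int);a,b=u.min(0)-5,u.max(0)+5
    T=o[a[1]:b[1],a[0]:b[0]];S=g[a[1]-8:b[1]+8,a[0]-8:b[0]+8]
    _,m,_,l=cv2.minMaxLoc(cv2.matchTemplate(S,T,cv2.TM_CCOEFF_NORMED));print(n,u.tolist(),round(m,3),(l[0]-8,l[1]-8))
E
```

```text
[0.63812931 0.31825742 5.00304243] [ 604.78432929 -275.5268979   181.9592759 ] 18.125 26.260617389423366
a [[431, 215], [427, 235]] 1.0 (0, 0)
b [[345, 194], [344, 214]] 0.908 (0, 0)
c [[410, 225], [406, 245]] 1.0 (0, 0)
d [[352, 214], [351, 234]] 1.0 (0, 0)
```

```bash
python3 -c "
from cell import ctrl
print(ctrl.finish_job())"
```

```text
the job is handed in; nothing more can be done
None
```

I stood the fallen tube upright and pressed it cap up into the mixer cup at about 6 N (about 5 mm by the spring rate, not measured directly). I held it there for over 4 s and handed in at about 18 s still gripping it; image matching showed the other four tubes in place, tube b less surely (match 0.91, the others 1.0).

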